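Ready the glue tongs over a bentwood seam

TASK

Press the jig's hinged wooden keeper down until its catch snaps over it and holds it shut across the bentwood hoop. Then pick up the sprung wooden tongs, squeeze them until the jaw tips are 12 mm apart (the outer edge of the right arm meets the line on the brass gauge strip), and hold them steady and level with the jaw tips just above the middle of the hoop's stitched seam, lying along the wall there and clear of it. Finish while still holding the tongs there at that gap; leave the round box, jar and brush alone.

Things in the scene. Friction and masses are not known exactly. Their poses are not given: they have to be found in the camera images.
- jig: Fixed gluing jig: plywood board 220 x 150 x 18 mm, origin at the centre of its underside, x along the board's length (and along the keeper), z up. On it, centred on the origin, stands an open bentwood hoop (round box side) of outer diameter 120 mm, wall 5 mm, its rim 63 mm above the table. The keeper's hinge is at jig x +77 mm, y 0, z 68 mm; the catch post at x -105 mm is 90 mm high.
- keeper (a joint): Angle of the keeper's hinge (axis along jig y). 0 = shut and level, its top 73 mm above the table; positive = free end raised, at most 0.95 rad; it starts raised and stays there by friction. A light spring lifts it from near shut; in the last 0.06 rad its end pushes past the catch's sprung round nose, which then holds it shut. Pressed 95 mm from the hinge this takes under 10 N.
- keeper_tip (a point): Point on the upper face of the keeper, a wooden bar 32 mm wide, 10 mm thick, which reaches 171 mm from its hinge across the middle of the hoop towards jig -x. The point is 165 mm from the hinge. Pressing straight down on the bar 95 mm from the hinge (jig x -18, y 0) works from any start.
- seam (a point): Middle of the stitched lap seam of the hoop, at the height of the rim (63 mm above the table), at jig x 0, y -59.5 mm. The lap is about 7 mm thick there; the wall runs along jig x, so the jaws must stand to either side of it along jig y: the tongs lie along jig x.
- tongs: Loose sprung wooden tongs (big tweezers) lying flat, 174 mm long, 22 mm high, about 72 g. Origin at the underside, on the midline, midway between the dark grip pads; x along the midline to the jaws (they end at +54 mm, the bridge at -119 mm), y to the left arm, z up. The arms hinge alike at the bridge, at x -100 mm. The centre of mass is about 12 mm behind the origin.
- leg_left (a joint): Angle by which each arm (both move alike) is squeezed in: 0 = free (tip gap 33 mm), 0.07 rad = tip gap 12 mm (the mark), 0.11 = shut. The gap shrinks by 3 mm per 0.01 rad. Each arm's spring has 10 N m/rad: about 7 N on each grip pad at the mark, 11 N when shut.
- tip_left (a point): Inner face of the left jaw near its end, at mid height (11 mm). Grip pads: dark, on the arms' outer faces, tongs x -17 to +17 mm; 60 mm apart over the outside when free, 46 mm at the mark, where their faces stand parallel. Tip gap in mm is about 1.5 x width over the pads - 57.
- tip_right (a point): Inner face of the right jaw near its end, at mid height; its distance from the left tip point is the tip gap. A brass gauge strip across the top (tongs x about +16 to +24 mm) is fixed to the left arm; its dark line meets the right arm's outer edge at the 12 mm gap.
- mouth (a point): Point on the tongs' midline between the jaw tips, 50 mm ahead of the origin, at the level of the underside of the tongs.
- round_box: Bystander: closed round bentwood box, diameter 102 mm, 56 mm high, origin under its centre.
- glue_jar: Bystander: white glue jar, diameter 60 mm, 75 mm high, origin under its centre.
- brush: Bystander: brush lying flat, along its own x, origin under its middle.

How it is judged:
By the outcome, as a careful person would: the job done as asked, in the order asked, and still so for the second after the job is handed in, while the arm keeps its last pose, push and grip.
It also fails if it takes over 54 s, if anything falls off the work surface, if the arm or the gripper's body presses on something with over 40 N, if the wrist force passes 120 N, or if a joint passes its speed limit or range.

ROBOT

A 6-joint arm with a two-finger parallel gripper is mounted at the origin on the work surface. World frame = base frame: x ahead of the robot, y to its left, z up, the work surface at z = 0. Lengths are in m, angles in rad, forces in N, time in s.
With the tool pointing down it reaches from about 0.425 to 0.925 m from the base axis. Payload 12.5 kg.
Tool frame: the origin (TCP) lies midway between the tips of the shut fingers; the grasp point (between the pads) lies 19 mm behind it (r.tcp_to_grasp is the distance from the TCP to the grasp point, in m); z points along the fingers, y is the line along which they close (so a half turn about z gives the same grasp; the last joint's range is limited). The gripper opens to 85 mm and grips with 20 to 120 N. Pads are 22 mm wide; open, the fingers measure 114 mm over their backs; the gripper's body (76 mm by 85 mm) begins 54 mm behind the grasp point. The pads swing forward as they close: fully open they stand 13 mm farther back than shut.
Start: joints at [-1.228, 0.491, 1.559, -0, 1.092, -0.106], TCP at [0.271, -0.563, 0.231] pointing down, gripper open.
Joint ranges: [-3.1, 3.1], [-0.84, 2.19], [0.05, 2.79], [-1.13, 4.28], [0.06, 2.93], [-2.69, 2.69]. Speed limits (rad/s): [2.22, 2.22, 2.79, 3.14, 3.14, 3.14].

INTERFACE

Orientations are given as a unit quaternion [w, x, y, z].
In Python, from station import r gives the robot as it stands. The module is installed in compiled form; this text tells all that it offers. Calls block until the motion is done:
- r.move_to(position, orientation): joint-space move of the TCP to a pose.
- r.move_straight(position, v=0.15, orientation=None): straight line of the TCP; orientation=None keeps the orientation; v is the mean speed in m/s.
- r.move_joints(angles): joint-space move.
- r.command_gripper(opening, newtons=None): opening from 0.0 (shut) to 1.0 (fully open); newtons is the grip in N (None keeps the last); returns when the fingers have stopped.
- r.dwell(seconds).
- r.ik(position, orientation): joint angles nearest the present ones, or None.
- r.camera(name): name is "scene" or "top" or "wrist"; returns a dict with "pixels" (420x560x3 uint8, red, green, blue), "fov_y" (degrees; the focal length in pixels is half the picture's height over the tangent of half this angle, whatever the lens; pixels are square), "cx", "cy" (the principal point, pixels), "rvec" (rotation vector, rad) and "tvec" (3), from world to camera coordinates, as OpenCV has them. Camera axes: x right, y down, z forward; pixel columns grow to the right and rows downward; lengths in m; the calibration is good to about 2 mm. A picture is of the moment at which its call begins. There is no depth.
A pose or a line that the arm cannot do raises r.IKError and nothing moves.
- r.close_job(): hands the job in; it is judged then, once.
Readings, each from a call of its own:
- r.get_clock(): time.
- r.get_joint_positions(): joint angles.
- r.get_qvel(): joint speeds.
- r.get_joint_efforts(): joint torques, N m.
- r.get_position(): TCP position.
- r.get_ee_rot(): TCP orientation.
- r.get_force(): force on the tool from outside, world axes, zero at the start.
- r.get_ft_torque(): the same for the moment, N m.
- r.get_width(): opening from 0.0 (shut) to 1.0 (fully open).
- r.get_gripper_force(): force on a finger pad.
Only numpy, scipy, OpenCV 4.12 (cv2) and the standard library are available. Lean on these libraries where they do the work, as an engineer would, in place of code of your own. Each camera call takes 0.05 s, during which the arm holds its last target. There are 200 camera calls.

## Working session

There is one attempt and no reset: what is moved stays moved. The work goes in short steps, each a Python script; the robot and the scene stay as the last script left them, time stands still between calls to the robot, and variables do not carry over. Pictures are saved under pics/ and viewed, at most 10 in all, crops included, and the job is handed in when it is done.

```bash
mkdir -p pics; cat > h.py <<'E'
import numpy as np, cv2
from station import r
def shot(name, f):
    c=r.camera(name); cv2.imwrite(f'pics/{f}.png', c['pixels'][:,:,::-1]); np.save(f'pics/{f}.npy',{k:c[k] for k in c},allow_pickle=True); return c
def load(f): return np.load(f'pics/{f}.npy',allow_pickle=True).item()
def cam(c):
    h=c['pixels'].shape[0]; f=h/2/np.tan(np.radians(c['fov_y'])/2)
    K=np.array([[f,0,c['cx']],[0,f,c['cy']],[0,0,1]]); R=cv2.Rodrigues(np.array(c['rvec'],float))[0]
    return K,R,np.array(c['tvec'],float).ravel()
def ray(c,uv,z):
    K,R,t=cam(c); uv=np.atleast_2d(uv).astype(float)
    d=(R.T@np.linalg.inv(K)@np.c_[uv,np.ones(len(uv))].T).T; o=-R.T@t
    return o+d*((z-o[2])/d[:,2])[:,None]
def proj(c,P):
    K,R,t=cam(c); q=(K@(R@np.atleast_2d(P).T+t[:,None])).T; return q[:,:2]/q[:,2:]
E
python3 - <<'E'
from h import *
for n in ('top','scene'):
    c=shot(n,n+'0'); K,R,t=cam(c); print(n,K[0,0],c['cx'],c['cy'],-R.T@t, R.T[:,2], [k for k in c])
a=[load('top0')['pixels'],load('scene0')['pixels']]
print(r.get_clock(), r.get_ee_rot())
E
```

```text
top 488.2656567880825 280.8220571011004 207.4607042278505 [0.42236517 0.02212431 1.52804496] [ 0.12658665 -0.00265306 -0.99195201] ['pixels', 'fov_y', 'cx', 'cy', 'rvec', 'tvec']
scene 407.88924244750166 275.4668058829116 217.99859271496928 [ 1.16136118 -0.49454987  0.9441663 ] [-0.48763441  0.41470891 -0.76826376] ['pixels', 'fov_y', 'cx', 'cy', 'rvec', 'tvec']
0.1 [-5.02627554e-04  9.74928137e-01  2.22519374e-01 -5.28466574e-05]
```

View pics/top0.png

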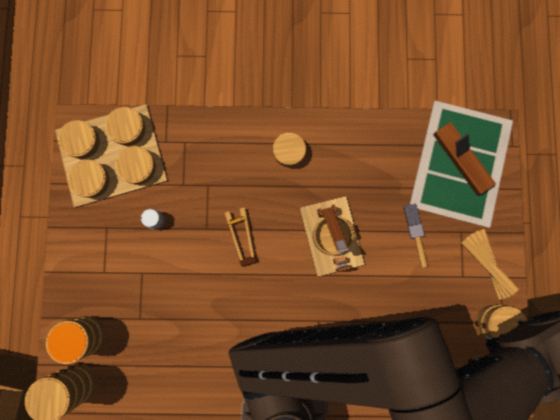

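View pics/scene0.png

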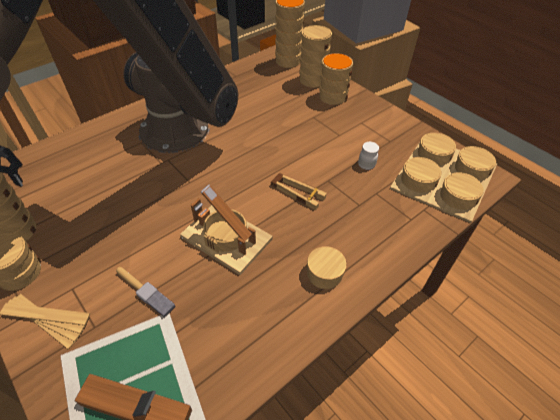

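Top view: the jig is near (332,237), keeper raised, and the tongs near (241,237) with the bridge at the bottom (248,261). The jar, box and brush are well clear. I'll enlarge the jig and tongs.

```bash
python3 - <<'E'
from h import *
t=load('top0')['pixels'][:,:,::-1]; s=load('scene0')['pixels'][:,:,::-1]
A=cv2.resize(t[190:290,215:375],None,fx=5,fy=5,interpolation=cv2.INTER_CUBIC)
cv2.imwrite('pics/a.png',A)
B=cv2.resize(s[165:275,175:335],None,fx=5,fy=5,interpolation=cv2.INTER_CUBIC)
cv2.imwrite('pics/b.png',B)
E
```

```text
(no output)
```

View pics/a.png

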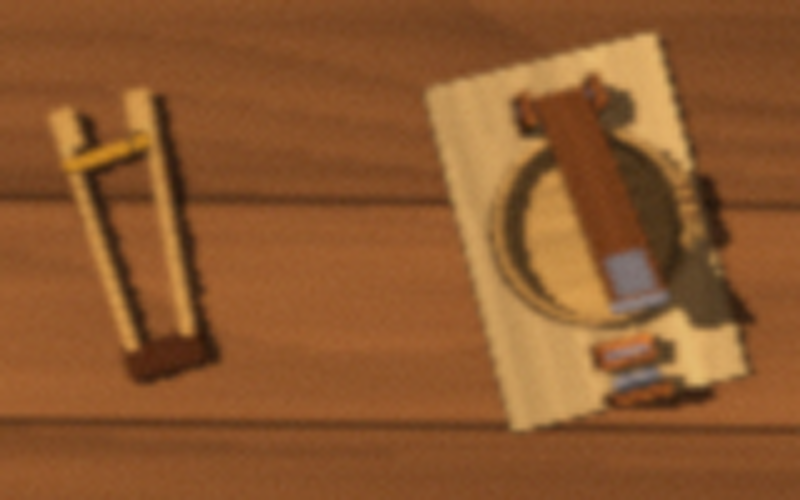

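View pics/b.png

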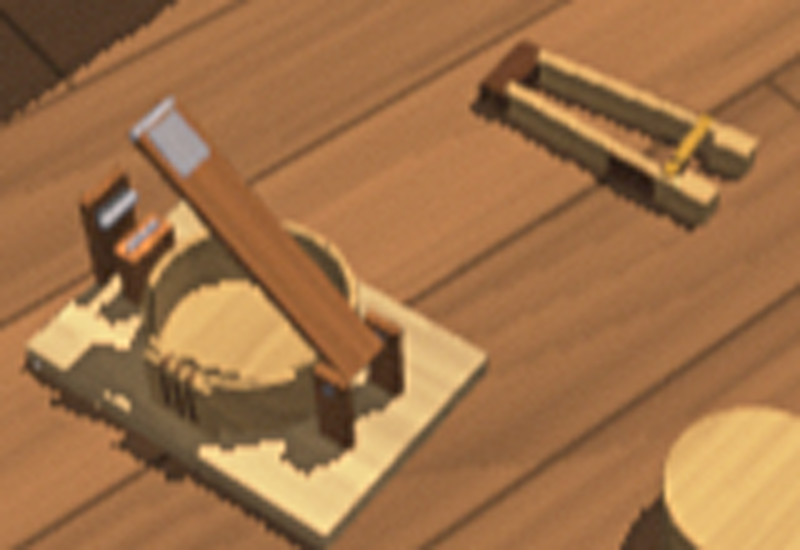

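The crops show the hinge posts at the top of the jig (a.png (560,100)), the catch at the bottom (640,370), and the stitched seam on the right side of the hoop. So jig +x and tongs +x both point roughly along world +x. Next I'll get rough poses and then take closer wrist views.

```bash
cat >> h.py <<'E'
from scipy.spatial.transform import Rotation as Rt
def q(yaw): # tool down; closing axis y horizontal along world yaw+90deg
    x,y,z,w=(Rt.from_euler('z',yaw)*Rt.from_euler('x',np.pi)).as_quat(); return [w,x,y,z]
E
python3 - <<'E'
from h import *
c=load('top0'); f=lambda p:(np.array(p,float)+.5)/5-.5+[215,190]
b=ray(c,f([(425,88),(657,33),(747,375),(513,431)]),.018)[:,:2]; print(b.round(4),b.mean(0))
d=(b[0]+b[1]-b[2]-b[3]); yaw=np.arctan2(d[1],d[0]); print('jig yaw',yaw, np.linalg.norm(d)/2, np.linalg.norm(b[0]-b[1]))
t=ray(c,f([(65,110),(140,92),(170,360)]),.022)[:,:2]
m=(t[0]+t[1])/2; dd=m-t[2]; ty=np.arctan2(dd[1],dd[0]); u=dd/np.linalg.norm(dd)
o=m-.052*u; print('tongs',o,ty,np.linalg.norm(dd))
mid=(b.mean(0)+o)/2
for P in ([*o,.30],[*b.mean(0),.32]):
    r.move_to(P,q(yaw)); 
    w=shot('wrist','w%d'%(P[2]>.31)); K,R,tt=cam(w); print(-R.T@tt,R.T[:,2],K[0,0]); print(proj(w,[[*o,.02],[*b.mean(0),.06]]))
print(r.get_clock(),r.get_position(),r.get_joint_positions())
w=np.hstack([load('w0')['pixels'],load('w1')['pixels']])[:,:,::-1]
cv2.imwrite('pics/ww.png',cv2.resize(w,(800,300),interpolation=cv2.INTER_AREA))
E
```

```text
[[ 0.6166 -0.0405]
 [ 0.6529 -0.1854]
 [ 0.441  -0.2395]
 [ 0.4053 -0.0957]] [ 0.52893782 -0.14028489]
jig yaw 0.2528363767331092 0.2185789009482806 0.14946539062100836
tongs [0.55554772 0.1458999 ] 0.27511434175386895 0.1656972739006874
[0.62820614 0.16394247 0.44257328] [-0.27964607 -0.07311327 -0.95731527] 347.70081625152153
[[275.4951166  169.54236922]
 [501.50856228 255.72673834]]
[ 0.60155157 -0.1208329   0.46262952] [-0.27944401 -0.07310387 -0.95737499] 347.70081625152153
[[ 51.22749826  86.4923652 ]
 [276.6830837  172.8673639 ]]
4.0167 [ 0.52922034 -0.13921911  0.31991528] [-3.78052335e-01  2.98351760e-01  1.62525628e+00  2.20798497e-04
  1.21814858e+00  9.38629670e-01]
```

View pics/ww.png

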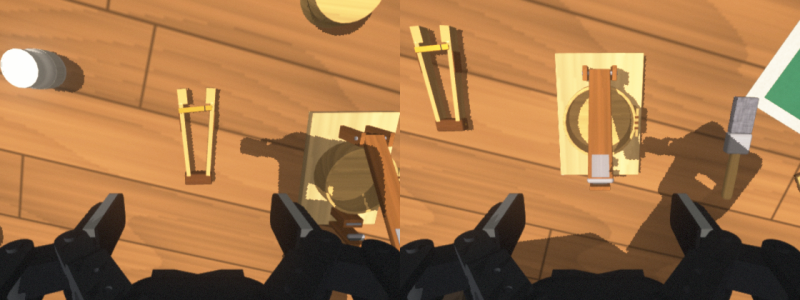

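Left wrist view: tongs upright around (275,190) full-size pixels. Right: the jig around (280,160), well aligned with its keeper over the hoop. I'll refine with colour-ratio masks.

```bash
python3 - <<'E'
from h import *
def mask(p,g=.72):
    p=p.astype(float); return ((p[...,1]>g*p[...,0])&(p[...,0]>60)&(p[...,2]<.8*p[...,0])).astype(np.uint8)*255
c=load('w1'); m=mask(c['pixels']); m[:60]=0;m[260:]=0;m[:,:200]=0;m[:,350:]=0
m=cv2.morphologyEx(m,cv2.MORPH_OPEN,np.ones((3,3)))
n,l,s,_=cv2.connectedComponentsWithStats(m); i=1+np.argmax(s[1:,4]); print(s[i])
h=cv2.convexHull(np.argwhere(l==i)[:,::-1].astype(np.float32))
rc=cv2.boxPoints(cv2.minAreaRect(h)); 
ap=cv2.approxPolyDP(h,6,True)[:,0]; print('board px',ap.tolist(), rc.tolist()); print(ray(c,ap,.018).round(4).tolist())
d=load('w0'); m2=mask(d['pixels'],.7); m2[:110]=0;m2[265:]=0;m2[:,:235]=0;m2[:,315:]=0
m2=cv2.morphologyEx(m2,cv2.MORPH_OPEN,np.ones((2,2)))
vis=np.hstack([cv2.resize(d['pixels'][110:270,230:320,::-1],None,fx=3.5,fy=3.5),cv2.resize(cv2.cvtColor(m2[110:270,230:320],cv2.COLOR_GRAY2BGR),None,fx=1,fy=3.5),cv2.resize(c['pixels'][60:270,200:350,::-1],(400,560))])
cv2.imwrite('pics/v.png',vis); print(vis.shape)
E
```

```text
[  217    73   125   173 14892]
board px [[341.0, 74.0], [333.0, 244.0], [226.0, 245.0], [217.0, 74.0]] [[217.0, 73.0], [341.0, 73.0], [341.0, 245.0], [217.0, 245.0]]
[[0.6562, -0.1868, 0.018], [0.4449, -0.2421, 0.018], [0.4067, -0.0999, 0.018], [0.6191, -0.0434, 0.018]]
(560, 805, 3)
```

View pics/v.png

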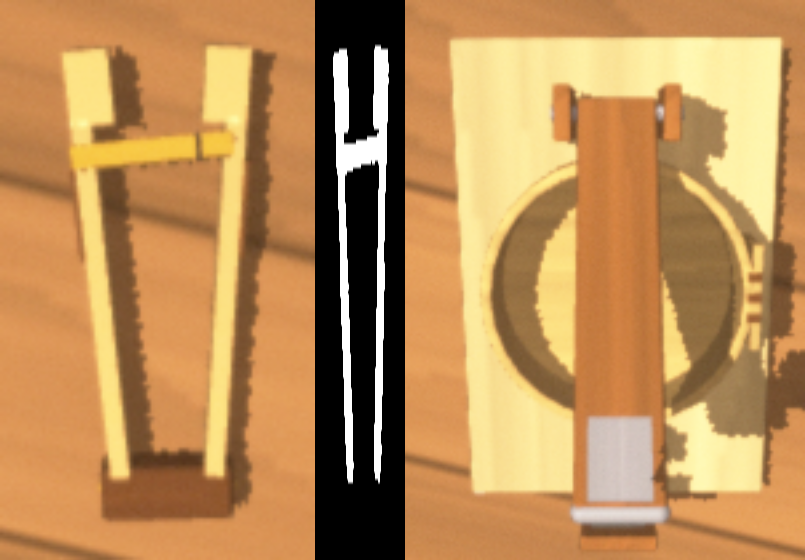

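The board's centre comes out at about (0.531,-0.142), yaw ≈0.257, consistent between top and wrist views. Now I'll press the keeper with the gripper shut.

```bash
cat >> h.py <<'E'
JC=np.array([.5308,-.1422]); JY=.257
def jig(x,y): c,s=np.cos(JY),np.sin(JY); return JC+[c*x-s*y,s*x+c*y]
E
python3 - <<'E'
from h import *
d=load('w0'); f=lambda p:(np.array(p,float)+.5)/3.5-.5+[230,110]
T=ray(d,f([(62,53),(251,47),(103,518),(233,517)]),.022)[:,:2]; a=(T[0]+T[1])/2; b=(T[2]+T[3])/2; u=a-b
print('tongs yaw',np.arctan2(u[1],u[0]),'len',np.linalg.norm(u),'origin',b+u/np.linalg.norm(u)*.1195, a-u/np.linalg.norm(u)*.054)
r.command_gripper(0.0,40); p=jig(-.018,0)
r.move_to([*p,.235],q(JY)); F0=r.get_force(); print('F0',F0)
r.move_straight([*p,.100],v=.06); print(r.get_force(),r.get_position())
z=.100
while z>.0705:
    z-=.002 if z>.08 else .001
    r.move_straight([*p,z],v=.03); F=r.get_force()
    print(round(z,4),r.get_position()[2].round(4),np.round(F,1))
    if F[2]-F0[2]>22: break
r.dwell(.2); print(r.get_force())
r.move_straight([*p,.12],v=.1); print('clear',r.get_force())
r.move_to([*jig(0,0),.32],q(JY))
c=shot('wrist','w2'); s=shot('scene','s2'); print(r.get_clock())
A=cv2.resize(c['pixels'][60:270,200:350,::-1],(400,560)); B=cv2.resize(s['pixels'][180:280,175:285,::-1],(400,364))
v=np.zeros((560,800,3),np.uint8); v[:,:400]=A; v[:364,400:]=B; cv2.imwrite('pics/v2.png',v)
E
```

```text
tongs yaw 0.2753334330070348 len 0.17092833361638396 origin [0.55842145 0.14673414] [0.55594665 0.14603499]
F0 [ 0.47477647 -0.3054698   1.07484969]
[-0.26361213 -0.04391257  0.30123499] [ 0.51347703 -0.14678102  0.10012025]
0.098 0.0979 [-1.5  0.   0.8]
0.096 0.0959 [-0.1 -0.1 -0.5]
0.094 0.0939 [0.5 0.8 0.4]
0.092 0.0919 [ 0.  -0.   0.3]
0.09 0.0899 [ 0.3  0.4 -0. ]
0.088 0.0879 [ 0.5  0.2 -0. ]
0.086 0.0859 [0.3 0.7 1. ]
0.084 0.0839 [1.  0.1 0.5]
0.082 0.0819 [ 0.2  0.  -0. ]
0.08 0.08 [-0.2  0.   1.1]
0.079 0.079 [-1.4 -1.1  2.4]
0.078 0.0779 [-1.  -0.6  2.6]
0.077 0.0769 [-0.9 -0.3  0.2]
0.076 0.0759 [-0.8 -0.5 -0.3]
0.075 0.0749 [-0.9 -0.   0.4]
0.074 0.0739 [-0.7 -0.7 -0.1]
0.073 0.0731 [-0.5 -0.   2.6]
0.072 0.073 [-4.7  2.4 15.1]
0.071 0.0729 [-9.3  1.4 28.9]
[-7.44710813  2.8324266  28.31271809]
clear [-0.14253274 -0.08344112  0.27794654]
14.1333
```

View pics/v2.png

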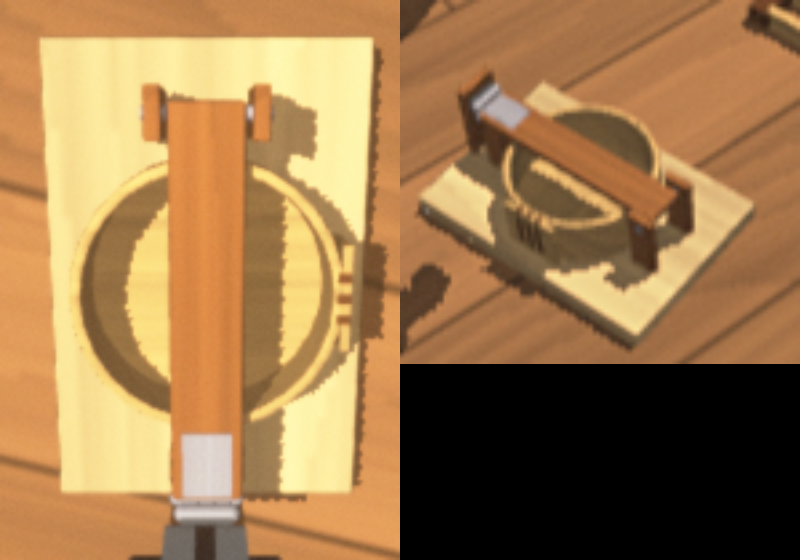

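The keeper lies level with its plated end under the catch nose in both views, and the force dropped through the snap. The seam stitches are at crop (347,297). Next I'll cross-check the jig pose and grasp the tongs.

```bash
python3 - <<'E'
from h import *
c=load('w2'); s=400/150; f=lambda p:(np.array(p,float)+.5)/s-.5+[200,60]
def tojig(P): v=P[:,:2]-JC; c_,s_=np.cos(JY),np.sin(JY); return np.c_[v@[c_,s_],v@[-s_,c_]].round(4)
print('rim L,R-in, seam outer, inner', tojig(ray(c,f([(72,297),(325,297),(355,297),(337,297)]),.063)))
print('keeper edges', tojig(ray(c,f([(170,220),(244,220),(171,400),(243,400),(206,102)]),.073)))
print('board', tojig(ray(c,f([(40,38),(373,38),(351,492),(62,492)]),.018)))
o=np.array([.557,.1464]); ty=.275
r.command_gripper(1.0,40)
r.move_to([*o,.10],q(ty)); r.move_straight([*o,.001],v=.08); print(r.get_force())
for w in (.62,.56): 
    r.command_gripper(w); print(w,r.get_width(),r.get_gripper_force(),r.get_force())
print(r.get_position(),r.get_clock()); shot('wrist','w3'); shot('top','t3')
r.move_straight([*o,.12],v=.12); print(r.get_force(),r.get_width(),r.get_gripper_force(),r.get_clock())
d=shot('wrist','w4'); e=shot('scene','s4'); u,v=proj(e,[*o,.13])[0].astype(int)
B=np.zeros((600,800,3),np.uint8); B[:300,:400]=cv2.resize(load('w3')['pixels'][:,:,::-1],(400,300)); B[300:,:400]=cv2.resize(d['pixels'][:,:,::-1],(400,300))
B[:400,400:]=cv2.resize(e['pixels'][v-50:v+50,u-50:u+50,::-1],(400,400)); cv2.imwrite('pics/v4.png',B)
E
```

```text
rim L,R-in, seam outer, inner [[ 0.0017  0.0576]
 [ 0.0017 -0.052 ]
 [ 0.0017 -0.065 ]
 [ 0.0017 -0.0572]]
keeper edges [[ 0.0356  0.0144]
 [ 0.0356 -0.0161]
 [-0.0419  0.0149]
 [-0.0419 -0.0166]
 [ 0.0819 -0.0004]]
board [[ 0.1101  0.0735]
 [ 0.11   -0.0749]
 [-0.1079 -0.075 ]
 [-0.1078  0.0736]]
[-0.87613151 -0.68964592 -0.80664553]
0.62 0.6222181051814886 5.298065543174744 [-0.27238409  0.13706493  6.47727211]
0.56 0.560916311380411 8.336773216724396 [-0.17620102 -0.36509117  8.54202478]
[0.55761059 0.14647369 0.00195505] 18.325
[ 0.67464163  0.13842311 -0.86573155] 0.5614192093949536 5.386672765016556 19.5667
```

View pics/v4.png

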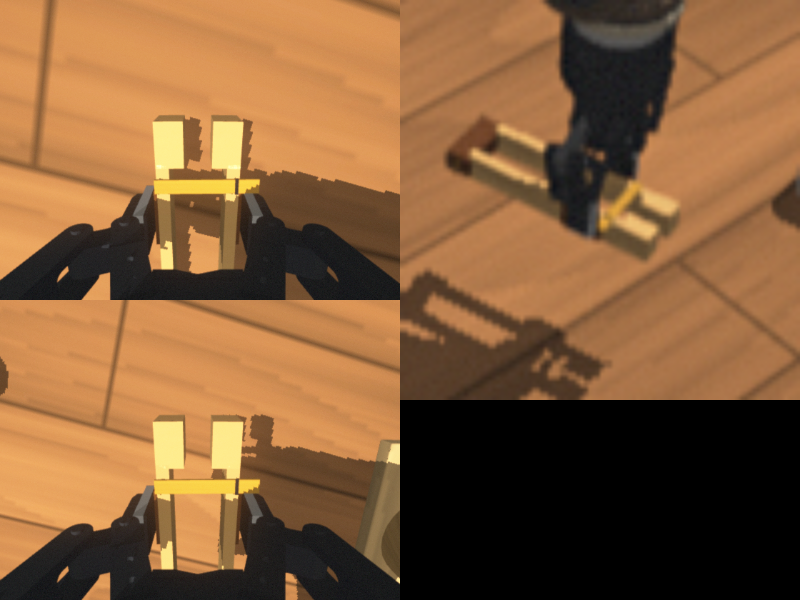

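Tongs are held level between the pads with a gap near 14.6 mm. The gauge line is just inside the right arm's outer edge, at about half-scale (237,487). Next: measure the in-hand pose, squeeze slightly more and carry over the seam.

```bash
cat >> h.py <<'E'
def jaws(c,ztop,tcp,yaw,row):
    """edges of the two jaws' top faces in the row, in the tool's frame (x fwd, y left)"""
    p=c['pixels'][row-1:row+2].mean(0); b=(p[:,0]>225)&(p[:,1]>195)
    e=np.flatnonzero(np.diff(b.astype(int))); e=e[(e>195)&(e<360)]
    P=ray(c,np.c_[e+.5,np.full(len(e),row)],ztop)[:,:2]-tcp[:2]
    return e,np.c_[P@[np.cos(yaw),np.sin(yaw)],P@[-np.sin(yaw),np.cos(yaw)]].round(4)*1000
E
python3 - <<'E'
from h import *
c=load('w4'); 
for row in (180,190,200,210,250): print(row,*jaws(c,.14,[.557,.1464],.275,row))
col=c['pixels'][160:175,238].tolist(); print(col)
JC2=jig(.001,-.0007); print(JC2)
r.command_gripper(.541); print(r.get_width(),r.get_gripper_force())
c=shot('wrist','w5')
for row in (190,205): print(row,*jaws(c,.14,[.557,.1464],.275,row))
print('line row',c['pixels'][255,325:365].astype(int).sum(1).tolist())
E
sed -i 's/^JC=.*/JC=np.array([.5320,-.1426]); JY=.257/' h.py
```

```text
180 [213 255 297 339] [[ 49.1  22.3]
 [ 49.1   7.3]
 [ 49.1  -7.7]
 [ 49.1 -22.6]]
190 [214 255 297 338] [[ 45.5  22.1]
 [ 45.5   7.4]
 [ 45.5  -7.7]
 [ 45.5 -22.5]]
200 [215 256 296 338] [[ 41.8  22. ]
 [ 41.8   7.1]
 [ 41.7  -7.4]
 [ 41.7 -22.7]]
210 [215 256 296 337] [[ 38.   22.2]
 [ 38.    7.2]
 [ 38.   -7.5]
 [ 37.9 -22.5]]
250 [218 220] [[22.1 21.8]
 [22.1 21.1]]
[[204, 141, 81], [167, 120, 69], [152, 111, 65], [150, 108, 64], [149, 108, 62], [150, 111, 65], [154, 114, 68], [154, 113, 67], [152, 112, 65], [159, 116, 69], [238, 191, 110], [253, 229, 136], [254, 234, 140], [254, 235, 143], [254, 234, 139]]
[ 0.53194508 -0.14262283]
0.5406515322318951 6.24017558991909
190 [217 258 294 335] [[ 45.6  21.1]
 [ 45.6   6.3]
 [ 45.6  -6.7]
 [ 45.6 -21.5]]
205 [218 259 293 334] [[ 40.   21. ]
 [ 40.    6. ]
 [ 40.   -6.4]
 [ 40.  -21.4]]
line row [545, 542, 543, 542, 546, 528, 452, 246, 209, 204, 230, 357, 525, 545, 542, 540, 538, 542, 538, 537, 535, 536, 542, 541, 538, 537, 536, 536, 536, 539, 533, 536, 535, 535, 535, 532, 542, 529, 534, 535]
```

```bash
python3 - <<'E'
from h import *
def sub(c,row,lo=200,hi=360):
    p=c['pixels'][row-1:row+2,lo:hi,:2].mean((0,2)); t=(p.max()+np.median(p))/2; t=205
    s=p-t; i=np.flatnonzero(s[:-1]*s[1:]<0); return lo+i+s[i]/(s[i]-s[i+1])
c=load('w5')
for row in (176,184,192,200): print(row,sub(c,row).round(1))
p=jig(-.049,-.0595); r.move_to([*p,.125],q(JY)); print(r.get_force(),r.get_width(),r.get_gripper_force())
r.move_straight([*p,.070],v=.05); r.dwell(.3)
print(r.get_position(),r.get_force(),r.get_width(),r.get_gripper_force(),r.get_clock())
c=shot('wrist','w6'); s=shot('scene','s6'); t=shot('top','t6')
print(proj(c,[[*jig(0,-.0595),.063]]))
for row in (176,184,192,200): print(row,sub(c,row).round(1))
B=np.zeros((600,800,3),np.uint8); B[:480,:440]=cv2.resize(c['pixels'][120:280,200:346,::-1],(440,480),interpolation=cv2.INTER_CUBIC)
u,v=proj(s,[*jig(0,-.0595),.07])[0].astype(int); B[:360,440:]=cv2.resize(s['pixels'][v-50:v+40,u-45:u+45,::-1],(360,360),interpolation=cv2.INTER_CUBIC)
cv2.imwrite('pics/v6.png',B)
E
```

```text
176 [216.5 258.5 294.5 336.3]
184 [217.  258.8 294.3 335.8]
192 [217.4 258.8 294.  335.4]
200 [218.1 259.2 294.  335.6]
[ 0.31315352  0.23805801 -0.7077858 ] 0.5426872315974542 6.230423748493195
[ 0.4997672  -0.21262744  0.07012562] [-0.16325907  0.40386562 -1.54628934] 0.5404478473538877 6.230768635869026 22.8417
[[275.94539613 167.996129  ]]
176 [216.9 258.4 261.6 264.  294.5 336.3]
184 [217.4 258.6 294.5 335.6]
192 [217.7 258.6 294.2 335.3]
200 [218.1 259.1 294.1 335. ]
```

View pics/v6.png

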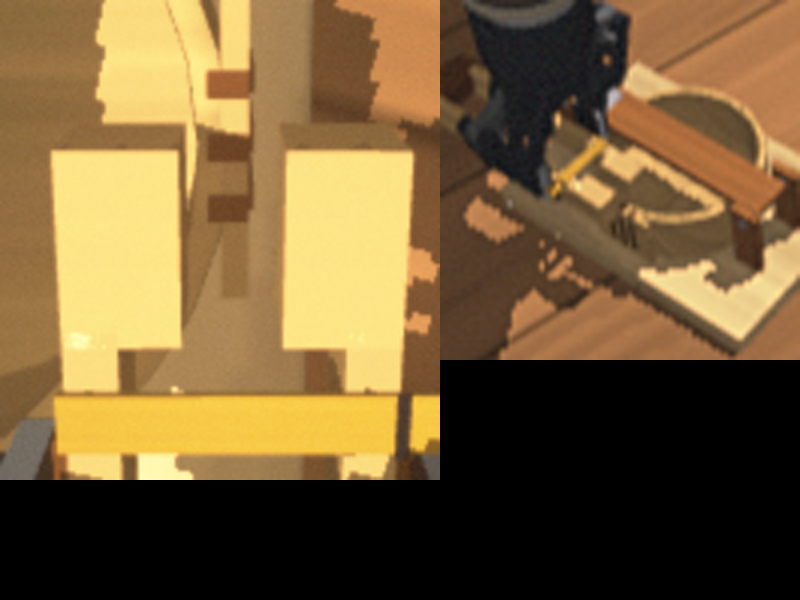

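View: the jaws straddle the seam, with the stitch lap at crop x≈230 midway between the inner faces at 181 and 283. The gauge line, centred at 404, meets the right arm's outer edge at ≈402. The seam middle (third stitch) is at row ≈150, the jaw tips. As a last check I'll calibrate the gap measurement against the free state (33 mm) and check the seam position along x.

```bash
python3 - <<'E'
from h import *
def sub(c,row,lo,hi):
    p=c['pixels'][row-1:row+2,lo:hi,:2].mean((0,2)); s=p-205
    i=np.flatnonzero(s[:-1]*s[1:]<0); return lo+i+s[i]/(s[i]-s[i+1])
c=load('w0')
for row in (128,132,136): e=sub(c,row,240,310); P=ray(c,np.c_[e,np.full(len(e),row)],.022); print(e.round(1),(np.linalg.norm(np.diff(P[:,:2],axis=0),axis=1)*1000).round(1))
c=load('w6')
for row in (173,180,188): e=sub(c,row,200,360); P=ray(c,np.c_[e,np.full(len(e),row)],.090); print(e.round(1),(np.linalg.norm(np.diff(P[:,:2],axis=0),axis=1)*1000).round(1))
# stitches: crop (229, 84/148/208); lap edges 207,250
f=lambda p:(np.array(p,float)+.5)/3.0137-.5+[200,0]
g=lambda p:np.array([(p[0]+.5)*146/440-.5+200,(p[1]+.5)/3-.5+120])
P=ray(c,[g((229,84)),g((229,148)),g((229,208)),g((207,115)),g((250,115))],.063)[:,:2]
J=ray(c,[g((232,151))],.090)[:,:2]
cs,sn=np.cos(JY),np.sin(JY)
for X in (P,J): v=X-JC; print((np.c_[v@[cs,sn],v@[-sn,cs]]*1000).round(1).tolist())
E
```

```text
[247.4 260.2 288.4 300.9] [15.2 33.2 14.7]
[247.9 260.5 288.3 300.4] [14.9 32.9 14.3]
[248.4 261.1 287.9 300.3] [15.1 31.8 14.7]
[216.7 258.4 261.7 264.3 294.6 336.3] [14.9  1.2  0.9 10.9 14.9]
[217.1 258.4 261.6 263.3 294.5 336.1] [14.8  1.2  0.6 11.2 15. ]
[217.5 258.6 294.3 335.4] [14.9 12.9 14.9]
[[8.7, -59.4], [-0.4, -59.4], [-9.3, -59.4], [4.3, -56.2], [4.3, -62.4]]
[[3.9, -59.8]]
```

The mouth sits within 0.5 mm of the seam's middle. My gap estimates run from 11.8 to 12.9 mm, so I'll nudge it slightly tighter and hand in.

```bash
python3 - <<'E'
from h import *
r.command_gripper(.538); r.dwell(.5)
print(r.get_width(),r.get_gripper_force(),r.get_position(),r.get_force(),r.get_clock())
print(r.close_job())
E
```

```text
0.5375639841214559 6.449164599180222 [ 0.49973284 -0.21260939  0.0699892 ] [-0.60972147 -0.18513185 -1.15465722] 23.7083
the job is handed in; nothing more can be done
None
```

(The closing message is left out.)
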